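# Aim the light sensor at the red lamp and log the reading

### The job

Using only a fingertip, gently push the yellow arm of the light-sensor turntable round until the sensor on its end points straight at the middle of the red lamp, and take the finger away. Then press the green button on the grey meter box fully down and let it go, leaving the arm aimed. Do not grip or lift anything, and leave the turntable's stand, the lamps and everything else where they are.

Things in the scene. Friction and masses are not known exactly. Their poses are not given: they have to be found in the camera images.
- swing (a joint): Angle of the sensor arm about its vertical axle in the stand, rad: at 0 the arm points along the stand's own -x axis; it grows counter-clockwise seen from above; stops at -3.5 and +3.5. It turns with light friction (about 0.03 N m, under 1 N at the fingertip) and stays where it is left.
- hub (a point): Point on the arm's vertical axle, 67 mm above the table; x axis along the arm towards the sensor, z up. Round it a yellow hub 40 mm across with a black cap (top 88 mm above the table). The arm is a straight yellow bar 14 mm wide, 60 to 74 mm above the table, free to be pushed from either side between 20 and 90 mm from the axle. Opposite, a short tail with a steel counterweight reaches 66 mm.
- eye (a point): Centre of the sensor's front glass at the end of its steel snout, 121 mm from the axle along the arm and 71 mm above the table. x axis is the direction in which the sensor looks, y to its left, z up. The black sensor box behind it is 28 mm wide, 54 to 88 mm above the table and 91 to 109 mm from the axle.
- stand: The turntable's stand: a loose, heavy (1.8 kg) white disc 200 mm across and 14 mm high with black tick marks all round and a steel column of 24 mm diameter carrying the arm. Origin at the centre of its underside, under the axle; z up.
- rim (a point): Point on the upper edge of the stand's white disc, on the stand's -x side, 100 mm from the axle and 14 mm above the table.
- red_lamp: Loose red lamp: round black foot 58 mm across and 12 mm high, aluminium neck 30 mm across, red bulb-shaped globe 52 mm across; 98 mm tall. Origin at the centre of its underside, z up along its axis. The lamp to aim at; it stands 180 to 215 mm from the axle, beyond the reach of the arm.
- blue_lamp: Loose blue lamp: round black foot 58 mm across and 12 mm high, aluminium neck 30 mm across, blue bulb-shaped globe 52 mm across; 98 mm tall. Origin at the centre of its underside, z up along its axis. Not to be aimed at.
- white_lamp: Loose white lamp: round black foot 58 mm across and 12 mm high, aluminium neck 30 mm across, white bulb-shaped globe 52 mm across; 98 mm tall. Origin at the centre of its underside, z up along its axis. Not to be aimed at.
- meter: Fixed grey meter box, 130 x 110 mm, top 60 mm above the table, with a pale dial on its top at the +x end and the green button's housing on its top 36 mm towards -x from the centre. Origin at the centre of its underside, z up.
- log (a joint): Travel of the green push button, m: 0 released, about 0.006 fully down. Spring: about 4 N to press it fully; it comes back up by itself.
- log_top (a point): Centre of the top face of the green button (30 mm across); it is pressed straight down.
- supply: Fixed grey power-supply box, 130 x 110 mm and 70 mm tall, with dark slots in its top; stands on the opposite side of the bench from the meter. Not used. Origin at the centre of its underside.
- beaker: Loose glass beaker, 64 mm across, 85 mm tall; leave alone. Origin at the centre of its underside.
- magnet: Loose red and blue horseshoe magnet lying flat, about 75 x 62 x 18 mm; leave alone. Origin on its underside.
- weight: Loose brass knobbed weight, 38 mm across, 60 mm tall; leave alone. Origin at the centre of its underside.
- driver: Loose screwdriver, 160 mm long, lying on the table; leave alone. Origin on its underside.
- tile: Loose round orange and white component tile, 60 mm across, 15 mm high with a small black stud to 27 mm; leave alone. Origin at the centre of its underside.
Mind the look-alikes: they are no part of the job. Of the things shaped like the red_lamp, the red one is meant.

How it is judged:
On the way, in this order (a step that is already met when the one before it is completed fails the run):
1. the sensor points at the red lamp, the arm is at rest and the robot no longer touches it (y of red_lamp in the frame of eye between -0.016 and 0.016 m and x of red_lamp in the frame of eye above 0.02 m and velocity of joint swing between -0.05 and 0.05 rad/s and contact force between each of the fingers, the arm and stand below 0.05 N), for 0.3 s.
2. the green button is pressed down by the fingers, with the sensor still aimed (y of red_lamp in the frame of eye between -0.016 and 0.016 m and x of red_lamp in the frame of eye above 0.02 m and value of joint log above 0.0042 m and contact force between the fingers and meter above 0.5 N), for 0.05 s.
At the end, for the whole second after the job is handed in: The sensor's line of sight passes within 16 mm sideways of the red lamp's axis, the arm is at rest and untouched, the green button is released, and the red lamp and the stand are where they were (within 12 mm; the stand not turned by more than about 15 mm at its rim) (all of step 1 and value of joint log below 0.0015 m and distance of each of red_lamp, stand from where it was at the start of the episode below 0.012 m and distance of rim from where it was at the start of the episode below 0.015 m).
It fails at once if the turntable was gripped hard or rammed (over 15 N from the fingers) (contact force between the fingers and stand above 15 N).
It fails at once if the stand was shifted, turned or lifted (over 12 mm, 15 mm at its rim) (distance of stand from where it was at the start of the episode above 0.012 m or distance of rim from where it was at the start of the episode above 0.015 m).
It fails at once if a lamp was moved, lifted or tipped (12 mm) (distance of any of red_lamp, blue_lamp, white_lamp from where it was at the start of the episode above 0.012 m or angle between any of red_lamp, blue_lamp, white_lamp's own z axis and vertical above 0.3 rad).
It fails at once if something else on the bench was moved or lifted (20 mm) (distance of any of beaker, magnet, weight, driver, tile from where it was at the start of the episode above 0.02 m).
It also fails if it takes over 54 s, if anything falls off the work surface, if the arm or the gripper's body presses on something with over 40 N, if the wrist force passes 120 N, or if a joint passes its speed limit or range.

### The arm

A 7-joint arm with a two-finger parallel gripper is mounted at the origin on the work surface. World frame = base frame: x ahead of the robot, y to its left, z up, the work surface at z = 0. Lengths are in m, angles in rad, forces in N, time in s.
With the tool pointing down it reaches from about 0.425 to 0.95 m from the base axis. Payload 16.7 kg.
Tool frame: the origin (TCP) lies on the centre line of the jaws, within the pads' length; the fingertips stand 19 mm ahead of it and the grasp point (between the pads) is the TCP; z points along the fingers, y is the direction in which the jaws open and shut (so a half turn about z gives the same grasp; the last joint's range is limited). The gripper opens to 94 mm and grips with 3 to 60 N. Pads are 16 mm wide; open, the fingers measure 119 mm over their backs; the gripper's body (75 mm by 177 mm) begins 78 mm behind the grasp point.
Start: joints at [-1.296, 0.426, 0.074, 1.606, -0.034, 1.111, -0.067], TCP at [0.278, 0.615, 0.224] pointing down, gripper open.
Joint ranges: [-2.85, 2.85], [-0.5, 2.14], [-1.23, 1.37], [0.21, 2.46], [-1.02, 4.16], [0.16, 2.05], [-2.73, 2.73]. Speed limits (rad/s): [1.89, 1.89, 2.39, 2.39, 3.01, 3.01, 3.01].

### API

Orientations are given as a rotation vector (axis times angle).
In Python, from station import bot, vision, look_for, silhouettes gives the robot as it stands.
- The arm moves only by the tool move_arm, never from a script. Its argument "series" is a list that holds one entry, the list of rows, each a list of 7 numbers: the turn, a rotation vector about the tool's x, y, z in rad, then the shift along the tool's x, y, z in cm, then the gripper command: -1 is shut, 1 is fully open, values between are in proportion. In form: [[[ax, ay, az, dx, dy, dz, gripper], ...]]. A call has 1 to 20 rows; each row shifts and turns the pose as measured when the row begins, along the tool's axes as they then stand; what a row does not reach is not made up. A row lasts 1/12 s, in which the tool goes at most 41.7 mm and 7.16 degrees, less where a joint would pass 70% of its speed; a pose out of reach is approached as far as the arm can. A call is refused whole if a number of a shift passes 4.17 or a number of a turn 0.125, either way. A call with a gripper value outside its range is refused whole. The fingers move at their own pace and stop on an object; "grip_force" is the grip in N (left out, the last holds). Time passes only in rows, so rows that do not move let the fingers close. It gives the time, the measured TCP pose, the force and the opening at its end, in the units of the state.
- bot.get_obs(): the state, without advancing time (a new reading comes with each control period).
- vision.get_image(name): name is "side" or "top"; returns a dict with "pixels" (384x512x3 uint8, red, green, blue), "depth" (384x512 float32, m along the optical axis (not along the pixel's ray), 0 where there is no reading), "intrinsics" (3x3 intrinsics, pixels), "D" ([k1, k2, p1, p2, k3] as OpenCV has them; the pictures are not rectified), "eye" and "orientation" of the camera in the world. Camera axes: x right, y up, looking along -z (the intrinsics and any distortion apply to the point x, -y, -z); pixel columns grow to the right and rows downward; lengths in m; the calibration is good to about 2 mm. A picture is of the moment at which its call begins.
- bot.close_job(): hands the job in, once; it reports no verdict.
Trained networks look in a picture, given as the dict that the camera call returned (one of the last four; its "shot" number tells which), for a name from the list of things; names that differ only in an ending like _2 or _b are one class to them, and where a whole thing is asked for, a point or a joint stands for the part that bears it (a point fixed in the world has none). Each returns a list of dicts, best first, with "confidence" (0 to 1); they miss things now and then, are a little off and sometimes report something else, mostly with a low value. They report only what shows in the picture. A call takes as long as a camera call. They do not tell look-alikes from the thing itself.
- look_for(picture, label): "box" ([left, top, width, height] as shares, 0 to 1, of the picture: columns of its width, rows of its height, round what is visible of it).
- silhouettes(picture, label): "pixels" (384x512 bool, what is visible of it) and "box" ([left, top, width, height] as shares, 0 to 1, of the picture: columns of its width, rows of its height, round what is visible of it).
The state is a dict: "time": time; "joint_pos": joint angles; "joint_velocities": joint speeds; "effort": joint torques, N m; "position": TCP position; "tcp_rot": TCP orientation; "force": force on the tool from outside, world axes, zero at the start; "torque": the same for the moment, N m; "grip_width": opening from 0.0 (shut) to 1.0 (fully open).
Only numpy, scipy, OpenCV 4.12 (cv2) and the standard library are available. Lean on these libraries where they do the work, as an engineer would, in place of code of your own. Each camera call takes 0.05 s, during which the arm holds its last target.

## Working session

There is one attempt and no reset: what is moved stays moved. The work goes in short steps, Python scripts to look and compute and a tool call to move; the robot and the scene stay as the last step left them, time stands still between calls to the robot, and variables do not carry over. Pictures are saved under pics/ and viewed, and the job is handed in when it is done.

Besides the shell and the picture viewer there is one more tool, called after "Request:" in YAML: its name, and indented under it one key for each argument. move_arm: Moves the arm, as the interface text tells. Its arguments: {"type":"object","properties":{"series":{"type":"array"},"grip_force":{"type":"number"}},"required":["series"]}

```bash
ls; mkdir -p pics; cat > h.py <<'E'
import numpy as np, cv2
from scipy.spatial.transform import Rotation as R
from station import bot, vision, look_for, silhouettes
def save(p,n): cv2.imwrite('pics/'+n, p['pixels'][:,:,::-1])
def rot(o):
    o=np.array(o,float)
    return o if o.shape==(3,3) else (R.from_rotvec(o).as_matrix() if o.size==3 else R.from_quat(o).as_matrix())
def cloud(p):
    K=np.array(p['intrinsics']);D=np.array(p['D'],float)
    v,u=np.mgrid[0:384,0:512]
    q=cv2.undistortPoints(np.stack([u,v],-1).reshape(-1,1,2).astype(float),K,D).reshape(384,512,2)
    d=p['depth']
    c=np.stack([q[...,0]*d,-q[...,1]*d,-d],-1)
    w=c@rot(p['orientation']).T+np.array(p['eye'])
    w[d==0]=np.nan
    return w
E
python3 - <<'E'
from h import *
for n in ['top','side']:
    p=vision.get_image(n); save(p,n+'0.png'); print(n,p['eye'],p['orientation'],p['D'],p['intrinsics'])
    w=cloud(p); np.savez(n+'0.npz',w=w,pix=p['pixels'])
    for l in ['red_lamp','blue_lamp','white_lamp','stand','hub','eye','meter','log_top','supply','beaker','magnet','weight','driver','tile']:
        for r in silhouettes(p,l)[:3]:
            m=r['pixels']; 
            if m.sum()==0: continue
            q=w[m]; q=q[~np.isnan(q[:,0])]
            b=np.array(r['box'])*[512,384,512,384]
            print(l,round(r['confidence'],2),b.round(),np.median(q,0).round(3),np.percentile(q,97,axis=0).round(3),np.percentile(q,3,axis=0).round(3))
print(bot.get_obs())
E
```

```text
pics
top [0.48040948 0.00612111 1.29542945] [ 0.04229023 -0.06146566 -1.5651692 ] [-0.00658746  0.          0.          0.          0.        ] [[377.15807795   0.         259.02846701]
 [  0.         377.15807795 195.70143427]
 [  0.           0.           1.        ]]
red_lamp 0.85 [174. 216.  17.  16.] [0.469 0.238 0.087] [0.492 0.262 0.099] [0.446 0.222 0.009]
red_lamp 0.79 [197. 160.  22.  18.] [0.653 0.162 0.086] [0.678 0.186 0.099] [0.634 0.142 0.008]
red_lamp 0.72 [202. 218.  20.  21.] [0.46  0.146 0.086] [0.485 0.184 0.099] [ 0.431  0.126 -0.002]
white_lamp 0.66 [308. 167.  19.  19.] [ 0.629 -0.202  0.086] [ 0.654 -0.185  0.099] [ 0.61  -0.228  0.007]
stand 0.84 [231. 157.  59.  62.] [ 0.591 -0.009  0.015] [0.681 0.074 0.082] [ 0.503 -0.098  0.008]
hub 0.78 [246. 166.  26.  54.] [ 0.589 -0.008  0.077] [0.646 0.043 0.09 ] [ 0.495 -0.044  0.017]
hub 0.62 [230. 158.  60.  63.] [ 0.591 -0.009  0.015] [0.678 0.076 0.083] [ 0.503 -0.098  0.009]
eye 0.59 [241. 171.  30.  47.] [ 0.578 -0.     0.077] [0.645 0.043 0.091] [ 0.495 -0.041  0.071]
meter 0.78 [351. 198.  47.  44.] [ 0.491 
[... 3395 characters left out ...]
me': 1.5, 'joint_pos': array([-1.29547606,  0.42612405,  0.07390607,  1.60601979, -0.03409575,
        1.11078574, -0.06705086]), 'joint_velocities': array([ 2.32650853e-05, -4.23572352e-04,  4.63985166e-04, -3.42345818e-04,
        5.03963253e-04,  1.49421021e-03,  3.07289663e-04]), 'effort': array([-1.09281660e-03, -9.35517168e+01,  3.66259977e+00, -4.54549956e+01,
       -4.90821619e-02,  1.30994085e-02,  1.04134076e-04]), 'position': array([0.27821086, 0.61495077, 0.22444217]), 'tcp_rot': array([-6.62312080e-01, -3.07094940e+00,  1.15911503e-04]), 'force': array([1.07975218, 0.37697828, 0.72786478]), 'torque': array([0.04155815, 0.01625803, 0.01746772]), 'grip_width': 0.9989900581013509}
```

```bash
python3 - <<'E'
import cv2
a=cv2.imread('pics/top0.png');b=cv2.imread('pics/side0.png')
cv2.imwrite('pics/t1.png',cv2.resize(a[110:290,100:420],None,fx=2.5,fy=2.5,interpolation=2))
cv2.imwrite('pics/s1.png',cv2.resize(b[90:390,120:370],None,fx=2,fy=2,interpolation=2))
E
```

```text
(no output)
```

View pics/t1.png

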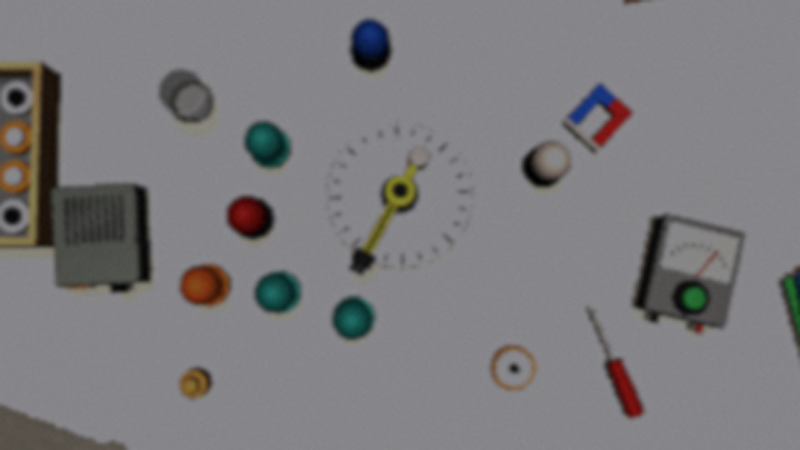

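View pics/s1.png

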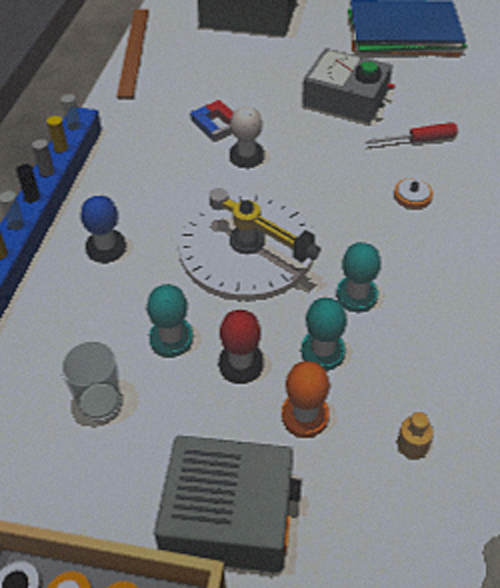

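The top view shows the hub at about (259,186), the sensor at about (244,214) and the red lamp at about (200,197). The teal and orange lamps are look-alikes. The arm has to turn clockwise, about 50°. Next I'll measure these points precisely.

```bash
cat >> h.py <<'E'
from scipy.optimize import least_squares
def sphere(q,r=.026):
    f=lambda c:np.linalg.norm(q-c,axis=1)-r
    s=least_squares(f,np.append(np.median(q[:,:2],0),.072),loss='soft_l1',f_scale=.002); return s.x,np.abs(s.fun).mean()
def measure(n,p):
    w=cloud(p); hsv=cv2.cvtColor(p['pixels'],cv2.COLOR_RGB2HSV).astype(int); H,S,V=hsv[...,0],hsv[...,1],hsv[...,2]
    X,Y,Z=w[...,0],w[...,1],w[...,2]
    m=((H<7)|(H>172))&(S>130)&(V>50)&(np.hypot(X-.56,Y-.19)<.06)&(Z>.055)&(Z<.105)
    q=w[m]; print(n,'red',m.sum(),sphere(q) if len(q)>20 else None, q[q[:,2]>.09].mean(0) if len(q) else None)
    near=np.hypot(X-.59,Y+.008)<.15
    cap=near&(np.hypot(X-.59,Y+.008)<.03)&(Z>.078)&(Z<.095); print(' cap',cap.sum(),w[cap].mean(0))
    y=(H>20)&(H<36)&(S>110)&near&(Z>.066)&(Z<.08)
    q=w[y]; c=q.mean(0)
    vx=cv2.fitLine(q[:,:2].astype(np.float32),cv2.DIST_HUBER,0,.01,.01).ravel()
    print(' yellow',y.sum(),c,'line',vx,'ang',np.degrees(np.arctan2(vx[1],vx[0])))
    b=near&(Z>.082)&(Z<.095)&(V<75)&(np.hypot(X-.59,Y+.008)>.06); 
    if b.sum(): print(' box',b.sum(),w[b].mean(0))
    g=(H>45)&(H<75)&(S>110)&(np.hypot(X-.455,Y+.388)<.04)&(Z>.07); 
    if g.sum(): print(' btn',g.sum(),w[g].mean(0),w[g].min(0),w[g].max(0))
E
python3 - <<'E'
from h import *
for n in ['top','side']: measure(n,vision.get_image(n))
E
```

```text
top red 142 (array([0.56174257, 0.18861756, 0.07208067]), np.float64(0.0014669135548848655)) [0.56111002 0.18712026 0.09539172]
 cap 73 [ 0.59418581 -0.01212067  0.08267027]
 yellow 152 [ 5.73549938e-01 -3.83813336e-04  7.52036122e-02] line [ 8.7598979e-01 -4.8232967e-01  5.7354993e-01 -3.8381331e-04] ang -28.837666
 box 47 [0.50517535 0.03663585 0.08792415]
 btn 82 [ 0.45618079 -0.38910889  0.08028321] [ 0.44218536 -0.40856728  0.07034221] [ 0.4713436  -0.37337039  0.09216508]
side red 239 (array([0.56028289, 0.19014146, 0.07104417]), np.float64(0.0010661342306776361)) [0.55968091 0.19402335 0.09411696]
 cap 67 [ 0.59245551 -0.0054793   0.08312283]
 yellow 152 [0.57690817 0.00289342 0.0746848 ] line [ 0.8827113  -0.46991575  0.5831499   0.00120569] ang -28.028828
 box 59 [0.50464358 0.04105928 0.08642719]
 btn 32 [ 0.45596745 -0.38790124  0.08057077] [ 0.44299551 -0.40049659  0.07591652] [ 0.46770632 -0.37248536  0.08354632]
```

Request:
move_arm:
  series:
    - [[0,0,0.12,0,0,0,-1],[0,0,0.12,0,0,0,-1],[0,0,0.12,0,0,0,-1],[0,0,0.12,0,0,0,-1],[0,0,0.12,0,0,0,-1],[0,0,0.12,0,0,0,-1],[0,0,0.12,0,0,0,-1],[0,0,0.12,0,0,0,-1],[0,0,0,0,0,0,-1]]
  grip_force: 5

```text
time: 2.35
position: [0.2784, 0.6149, 0.2246]
tcp_rot: [-2.053, -2.377, -0.0]
force: [0.1, -0.7, -0.0]
grip_width: 0.396
```

```bash
cat >> h.py <<'E'
def plan(x,y,z,psi=None):
    o=bot.get_obs(); M=R.from_rotvec(o['tcp_rot']).as_matrix(); d=np.array([x,y,z])-o['position']
    yaw=np.degrees(np.arctan2(M[1,0],M[0,0]))
    print('t',o['time'],'tcp',o['position'].round(4),'yaw',yaw.round(2),'zaxis',M[:,2].round(3),'grip',o['grip_width'],'F',o['force'].round(2))
    print(' tool delta cm',(M.T@d*100).round(2),'dist',np.linalg.norm(d).round(3), 'az',None if psi is None else np.radians(yaw-psi).round(3))
E
python3 -c "
from h import *
plan(.528,-.016,.2,99)"
```

```text
t 2.35 tcp [0.2784 0.6149 0.2246] yaw 98.36 zaxis [-0.  0. -1.] grip 0.39644897444949695 F [ 0.1  -0.71 -0.04]
 tool delta cm [-66.05  15.52   2.43] dist 0.679 az -0.011
```

Request:
move_arm:
  series:
    - [[0,0,0,-3.3,0.78,0.1,-1],[0,0,0,-3.3,0.78,0.1,-1],[0,0,0,-3.3,0.78,0.1,-1],[0,0,0,-3.3,0.78,0.1,-1],[0,0,0,-3.3,0.78,0.1,-1],[0,0,0,-3.3,0.78,0.1,-1],[0,0,0,-3.3,0.78,0.1,-1],[0,0,0,-3.3,0.78,0.1,-1],[0,0,0,-3.3,0.78,0.1,-1],[0,0,0,-3.3,0.78,0.1,-1],[0,0,0,-3.3,0.78,0.1,-1],[0,0,0,-3.3,0.78,0.1,-1],[0,0,0,-3.3,0.78,0.1,-1],[0,0,0,-3.3,0.78,0.1,-1],[0,0,0,-3.3,0.78,0.1,-1],[0,0,0,-3.3,0.78,0.1,-1],[0,0,0,-3.3,0.78,0.1,-1],[0,0,0,-3.3,0.78,0.1,-1],[0,0,0,-3.3,0.78,0.1,-1],[0,0,0,0,0,0,-1]]

```text
time: 4.02
position: [0.5517, 0.0026, 0.2058]
tcp_rot: [1.923, 2.48, 0.014]
force: [-1.5, -0.1, 0.3]
grip_width: 0.01
```

```bash
python3 -c "
from h import *
plan(.528,-.016,.069,99)"
```

```text
t 4.0167 tcp [0.5517 0.0026 0.2058] yaw 104.42 zaxis [ 0.008  0.005 -1.   ] grip 0.009603244924619725 F [-1.47 -0.14  0.34]
 tool delta cm [-1.25 -2.88 13.66] dist 0.14 az 0.095
```

Request:
move_arm:
  series:
    - [[0,0,0.095,0,0,0,-1],[0,0,0,-1.0,-1.45,0,-1],[0,0,0,-1.0,-1.45,0,-1],[0,0,0,0,0,3,-1],[0,0,0,0,0,0,-1]]

```text
time: 4.43
position: [0.5262, -0.0266, 0.1757]
tcp_rot: [2.023, 2.397, 0.015]
force: [-1.6, 0.2, -2.5]
grip_width: 0.008
```

```bash
python3 -c "
from h import *
plan(.528,-.016,.069,99)
p=vision.get_image('side'); save(p,'s2.png'); measure('side',p)
a=cv2.imread('pics/s2.png');cv2.imwrite('pics/s2z.png',cv2.resize(a[90:290,140:390],None,fx=3,fy=3,interpolation=2))"
```

```text
t 4.4333 tcp [ 0.5262 -0.0266  0.1757] yaw 99.65 zaxis [ 0.01   0.004 -1.   ] grip 0.008415038021730686 F [-1.63  0.23 -2.45]
 tool delta cm [ 0.98  0.24 10.67] dist 0.107 az 0.011
side red 238 (array([0.55985903, 0.19002777, 0.07099148]), np.float64(0.0010463125757942365)) [0.5597001  0.1936271  0.09416478]
 cap 61 [ 0.59241423 -0.00578228  0.0830446 ]
 yellow 123 [0.57641535 0.00356772 0.07449732] line [ 0.8809361  -0.47323525  0.57658684  0.00428168] ang -28.24451
 box 67 [0.50441836 0.03999173 0.08635122]
 btn 8 [ 0.45300089 -0.39362328  0.08212384] [ 0.44298018 -0.40112908  0.08016796] [ 0.46479845 -0.38181295  0.08519114]
```

View pics/s2z.png

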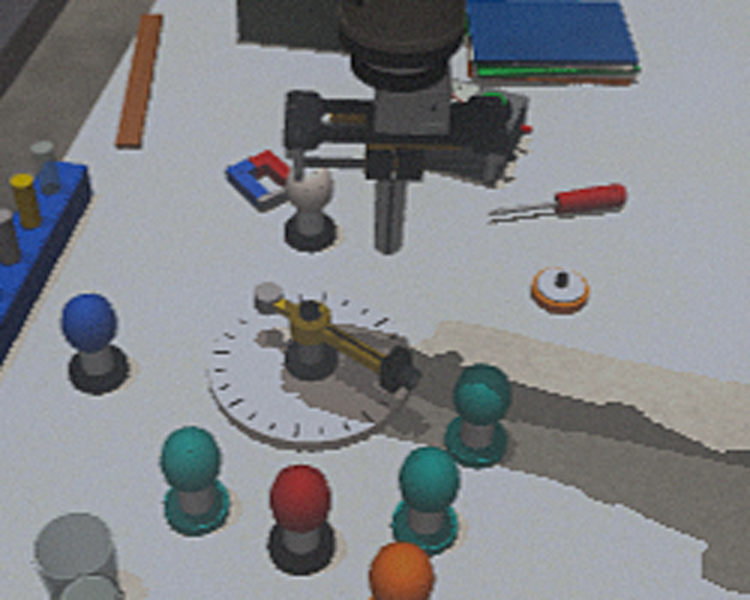

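The closed fingertip hangs at about crop (388,250), clear of everything on the clockwise-push side of the yellow arm. I'll lower it there.

Request:
move_arm:
  series:
    - [[0,0,0.01,0,0,2.5,-1],[0,0,0,0,0,2.5,-1],[0,0,0,0,0,2.5,-1],[0,0,0,0,0,2.0,-1],[0,0,0,0,0,0.8,-1],[0,0,0,0,0,0,-1]]

```text
time: 4.98
position: [0.5334, -0.0251, 0.08]
tcp_rot: [2.018, 2.393, 0.03]
force: [-0.9, 0.2, -0.2]
grip_width: 0.009
```

```bash
python3 - <<'E'
from h import *
h=np.array([.5925,-.010])
plan(.528,-.016,.069,99)
# contact-flush TCP targets: arm at angle a; finger centre at radius .065 along arm, offset .0195 on ccw side
for a in [150,140,130,120,110,104,101,99]:
    t=np.radians(a); e=np.array([np.cos(t),np.sin(t)]); n=np.array([-e[1],e[0]])
    print(a,(h+.065*e+.0195*n).round(4))
plan(*(h+.065*np.array([np.cos(np.radians(108)),np.sin(np.radians(108))])+.0195*np.array([-np.sin(np.radians(108)),np.cos(np.radians(108))])),.067,99)
E
```

```text
t 4.9833 tcp [ 0.5334 -0.0251  0.08  ] yaw 99.72 zaxis [ 0.021  0.008 -1.   ] grip 0.00908808092379598 F [-0.85  0.25 -0.21]
 tool delta cm [ 0.99 -0.4   1.1 ] dist 0.015 az 0.013
150 [0.5265 0.0056]
140 [0.5302 0.0168]
130 [0.5358 0.0273]
120 [0.5431 0.0365]
110 [0.5519 0.0444]
104 [0.5579 0.0484]
101 [0.561  0.0501]
99 [0.5631 0.0511]
t 4.9833 tcp [ 0.5334 -0.0251  0.08  ] yaw 99.72 zaxis [ 0.021  0.008 -1.   ] grip 0.00908808092379598 F [-0.85  0.25 -0.21]
 tool delta cm [6.64 3.19 1.4 ] dist 0.075 az 0.013
```

Request:
move_arm:
  series:
    - [[0.022,-0.004,0,0,0,0.6,-1],[0,0,0,0,0,0.6,-1],[0,0,0,0.9,-0.05,0,-1],[0,0,0,0.6,-0.03,0,-1],[0,0,0,0.5,-0.03,0,-1],[0,0,0,0.5,-0.03,0,-1],[0,0,0,0,0,0,-1]]

```text
time: 5.57
position: [0.5305, 0.0032, 0.0725]
tcp_rot: [2.02, 2.404, 0.004]
force: [0.1, -0.7, -0.3]
grip_width: 0.008
```

```bash
python3 - <<'E'
from h import *
for t in [(.5265,.0056),(.5302,.0168),(.5358,.0273),(.5431,.0365),(.5519,.0444),(.5558,.047)]: plan(*t,.067,99)
E
```

```text
t 5.5667 tcp [0.5305 0.0032 0.0725] yaw 99.92 zaxis [ 0.003  0.001 -1.   ] grip 0.0079941909334226 F [ 0.06 -0.69 -0.29]
 tool delta cm [ 0.31 -0.35  0.55] dist 0.007 az 0.016
t 5.5667 tcp [0.5305 0.0032 0.0725] yaw 99.92 zaxis [ 0.003  0.001 -1.   ] grip 0.0079941909334226 F [ 0.06 -0.69 -0.29]
 tool delta cm [1.35 0.2  0.55] dist 0.015 az 0.016
t 5.5667 tcp [0.5305 0.0032 0.0725] yaw 99.92 zaxis [ 0.003  0.001 -1.   ] grip 0.0079941909334226 F [ 0.06 -0.69 -0.29]
 tool delta cm [2.28 0.94 0.56] dist 0.025 az 0.016
t 5.5667 tcp [0.5305 0.0032 0.0725] yaw 99.92 zaxis [ 0.003  0.001 -1.   ] grip 0.0079941909334226 F [ 0.06 -0.69 -0.29]
 tool delta cm [3.06 1.81 0.56] dist 0.036 az 0.016
t 5.5667 tcp [0.5305 0.0032 0.0725] yaw 99.92 zaxis [ 0.003  0.001 -1.   ] grip 0.0079941909334226 F [ 0.06 -0.69 -0.29]
 tool delta cm [3.69 2.82 0.56] dist 0.047 az 0.016
t 5.5667 tcp [0.5305 0.0032 0.0725] yaw 99.92 zaxis [ 0.003  0.001 -1.   ] grip 0.0079941909334226 F [ 0.06 -0.69 -0.29]
 tool delta cm [3.88 3.24 0.56] dist 0.051 az 0.016
```

Request:
move_arm:
  series:
    - [[0,0,0.01,0.4,0,0.3,-1],[0,0,0,0.45,0.07,0.2,-1],[0,0,0,0.45,0.12,0,-1],[0,0,0,0.32,0.25,0,-1],[0,0,0,0.32,0.25,0,-1],[0,0,0,0.32,0.25,0,-1],[0,0,0,0.27,0.3,0,-1],[0,0,0,0.27,0.3,0,-1],[0,0,0,0.27,0.3,0,-1],[0,0,0,0.22,0.34,0,-1],[0,0,0,0.22,0.34,0,-1],[0,0,0,0,0,0,-1]]

```text
time: 6.57
position: [0.5521, 0.0464, 0.0676]
tcp_rot: [2.032, 2.393, 0.005]
force: [-0.4, -0.5, 0.3]
grip_width: 0.006
```

```bash
python3 - <<'E'
from h import *
plan(.5558,.047,.067,99)
p=vision.get_image('side'); save(p,'s3.png'); measure('side',p)
a=cv2.imread('pics/s3.png');cv2.imwrite('pics/s3z.png',cv2.resize(a[90:290,140:390],None,fx=3,fy=3,interpolation=2))
E
```

```text
t 6.5667 tcp [0.5521 0.0464 0.0676] yaw 99.32 zaxis [ 0.004  0.001 -1.   ] grip 0.005762902707549738 F [-0.37 -0.54  0.26]
 tool delta cm [-0.01  0.38  0.06] dist 0.004 az 0.006
side red 265 (array([0.55977378, 0.1896561 , 0.07103537]), np.float64(0.0009488177680154815)) [0.55893891 0.19323415 0.09411874]
 cap 28 [ 0.59518257 -0.00934849  0.0850466 ]
 yellow 71 [0.58620394 0.02316413 0.07349495] line [ 0.43470854 -0.9005712   0.58620393  0.02316413] ang -64.233246
 box 76 [0.55852884 0.08158405 0.08715053]
 btn 36 [ 0.45684626 -0.38709916  0.08018486] [ 0.4429725  -0.40548815  0.07002181] [ 0.47158053 -0.37218368  0.0839712 ]
```

View pics/s3z.png

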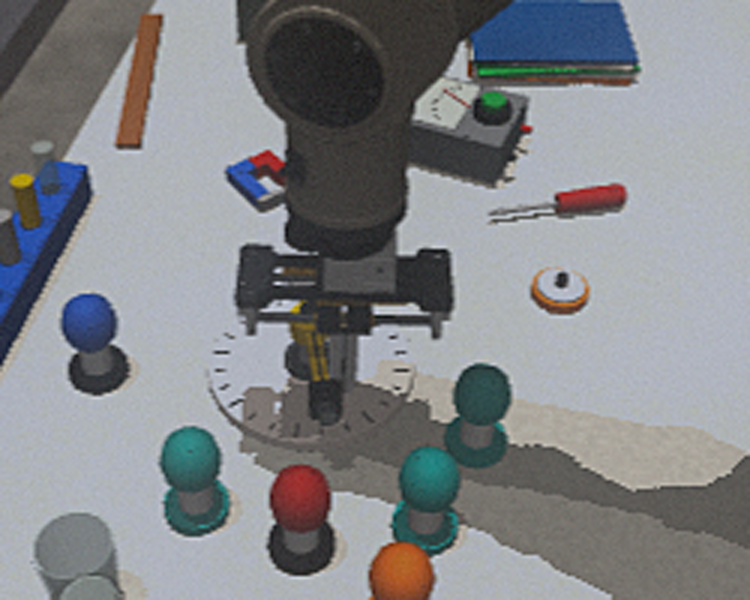

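The arm now points at about 110° and needs about 99°. A bit more push, then back off.

Request:
move_arm:
  series:
    - [[0,0,0,0.05,0.22,0,-1],[0,0,0,0.05,0.22,0,-1],[0,0,0,0.05,0.22,0,-1],[0,0,0,0.05,0.22,0,-1],[0,0,0,0.05,0.18,0,-1],[0,0,0,0,0,0,-1]]

```text
time: 7.12
position: [0.5624, 0.0501, 0.0675]
tcp_rot: [2.034, 2.392, 0.004]
force: [-0.1, -0.1, -0.4]
grip_width: 0.002
```

```bash
python3 - <<'E'
from h import *
plan(.5631,.0511,.067,99)
p=vision.get_image('side'); save(p,'s4.png'); measure('side',p)
E
```

```text
t 7.1167 tcp [0.5624 0.0501 0.0675] yaw 99.26 zaxis [ 0.003  0.001 -1.   ] grip 0.002011744372664585 F [-0.12 -0.12 -0.36]
 tool delta cm [0.09 0.08 0.06] dist 0.001 az 0.004
side red 269 (array([0.55982318, 0.18964959, 0.0711664 ]), np.float64(0.0010445567114739304)) [0.55904836 0.19335797 0.09424404]
 cap 6 [ 0.60326908 -0.00686261  0.08278921]
 yellow 52 [0.59241168 0.02411355 0.07346651] line [ 0.36429465 -0.9312838   0.5924117   0.02411355] ang -68.63582
 box 72 [0.57257296 0.08678724 0.08672214]
 btn 32 [ 0.45595322 -0.38690707  0.08123362] [ 0.44299484 -0.40090271  0.07745673] [ 0.46766765 -0.37547192  0.08396348]
```

Request:
move_arm:
  series:
    - [[0,0,0,0,-0.6,0,-1],[0,0,0,0,-1.2,0,-1],[0,0,0,0,-1.2,0,-1],[0,0,0,0,0,-1,-1],[0,0,0,0,0,-3,-1],[0,0,0,0,0,-3.5,-1],[0,0,0,0,0,-3.5,-1],[0,0,0,-3,0,0,-1],[0,0,0,-4,0,0,-1],[0,0,0,-4,0,0,-1],[0,0,0,-4,0,0,-1],[0,0,0,-4,0,0,-1],[0,0,0,-4,0,0,-1],[0,0,0,0,0,0,-1]]

```text
time: 8.33
position: [0.5708, -0.1896, 0.1925]
tcp_rot: [2.019, 2.396, 0.011]
force: [-1.5, 0.6, -0.6]
grip_width: 0.001
```

```bash
python3 - <<'E'
from h import *
plan(.456,-.3885,.15,99)
for n in ['top','side']:
    p=vision.get_image(n); save(p,n+'5.png'); measure(n,p)
a=cv2.imread('pics/top5.png');b=cv2.imread('pics/side5.png')
cv2.imwrite('pics/t5.png',np.hstack([cv2.resize(a[140:260,170:300],None,fx=3,fy=3,interpolation=2),cv2.resize(b[160:280,190:320],None,fx=3,fy=3,interpolation=2)]))
E
```

```text
t 8.3333 tcp [ 0.5708 -0.1896  0.1925] yaw 99.77 zaxis [ 0.011  0.    -1.   ] grip 0.0005793353198977437 F [-1.47  0.57 -0.62]
 tool delta cm [-17.65 -14.73   4.12] dist 0.234 az 0.013
top red 147 (array([0.5617755 , 0.18843659, 0.07176993]), np.float64(0.0013353259390159744)) [0.56067805 0.18748416 0.09462536]
 cap 75 [ 0.59421662 -0.01140532  0.08309024]
 yellow 153 [0.58746727 0.01206019 0.07526785] line [ 0.16242708 -0.98672056  0.58746725  0.01206019] ang -80.65219
 box 45 [0.5716722  0.08611406 0.08758322]
 btn 84 [ 0.45577409 -0.38978662  0.08000544] [ 0.4389405  -0.40872389  0.07027777] [ 0.47137335 -0.3735687   0.0877969 ]
side red 236 (array([0.56014312, 0.18983911, 0.07095504]), np.float64(0.0010655112845847415)) [0.55937525 0.19382363 0.0940792 ]
 cap 64 [ 0.591563   -0.00704613  0.08333293]
 yellow 158 [0.58880247 0.01415425 0.07455799] line [ 0.1988252  -0.98003495  0.58880246  0.01415425] ang -78.53173
 box 64 [0.57453885 0.09104207 0.08675283]
 btn 31 [ 0.45585871 -0.38794838  0.08082128] [ 0.44300646 -0.40182508  0.07755891] [ 0.46764887 -0.37334202  0.08343471]
```

View pics/t5.png

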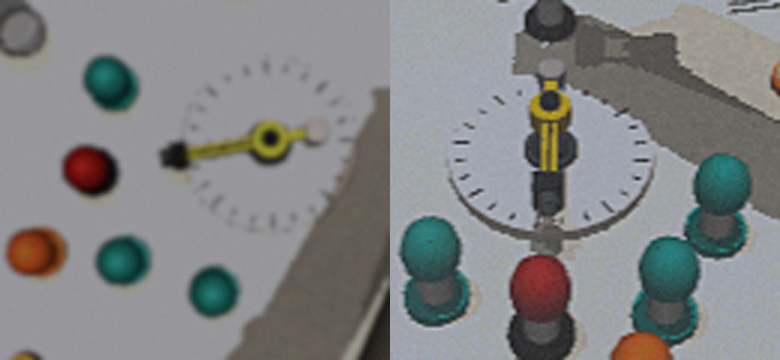

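Side and top views show the arm aimed roughly at the red lamp. The estimates spread over 99–102° against 99°, so I'll refine with ray–plane intersection at the known heights.

```bash
cat >> h.py <<'E'
def ray(p,uv,z):
    K=np.array(p['intrinsics']);D=np.array(p['D'],float)
    q=cv2.undistortPoints(np.asarray(uv,float).reshape(-1,1,2),K,D).reshape(-1,2)
    d=np.c_[q[:,0],-q[:,1],-np.ones(len(q))]@rot(p['orientation']).T; e=np.array(p['eye'])
    return (e+d*((z-e[2])/d[:,2])[:,None])[:,:2]
def refine(n,p):
    w=cloud(p); hsv=cv2.cvtColor(p['pixels'],cv2.COLOR_RGB2HSV).astype(int); H,S,V=hsv[...,0],hsv[...,1],hsv[...,2]
    v,u=np.mgrid[0:384,0:512]
    def reg(c,r,z0=.03): return (np.hypot(w[...,0]-c[0],w[...,1]-c[1])<r)&(w[...,2]>z0)
    def cen(m,z,wt=None):
        uv=np.c_[u[m],v[m]].astype(float); 
        return ray(p,np.average(uv,axis=0,weights=None if wt is None else wt[m])[None],z)[0]
    red=((H<8)|(H>172))&(S>120)&reg((.561,.189),.05); L=cen(red,.072)
    yel=(H>18)&(H<38)&(S>90)&reg((.59,-.01),.1)
    g=ray(p,np.c_[u[yel],v[yel]],.075); 
    hub=np.array([.5928,-.0097])
    rr=np.hypot(*(g-hub).T); t=(rr>.03)&(rr<.09)
    cap=(V<70)&reg((.5925,-.009),.02,.07); C=cen(cap,.088)
    ln=cv2.fitLine(g[t].astype(np.float32),cv2.DIST_HUBER,0,.01,.01).ravel()
    d=ln[:2]*np.sign(ln[1]); a=np.degrees(np.arctan2(d[1],d[0]))
    ry=L-ln[2:]; 
    st=(V>110)&(S<60)&(np.abs(w[...,2]-.014)<.006)&(np.hypot(w[...,0]-.59,w[...,1]+.01)<.12)
    print(n,'lamp',L.round(4),'cap',C.round(4),cap.sum(),'armline',a.round(2),'n',t.sum(),'lamp offset mm',(1e3*(d[0]*ry[1]-d[1]*ry[0])).round(1))
    box=(V<70)&reg((.573,.088),.03,.075); B=cen(box,.083)
    for nm,h in [('cap',C)]:
        l=L-h;b=B-h;al=np.degrees(np.arctan2(l[1],l[0]));ab=np.degrees(np.arctan2(b[1],b[0]))
        m=g[t].mean(0)-h
        print('  lamp ang',al.round(2),np.hypot(*l).round(3),'box ang',ab.round(2),np.hypot(*b).round(3),'arm-mean ang',np.degrees(np.arctan2(m[1],m[0])).round(2))
E
python3 - <<'E'
from h import *
for n in ['top','side']: refine(n,vision.get_image(n))
E
```

```text
top lamp [0.5596 0.1873] cap [ 0.5928 -0.0107] 19 armline 100.69 n 77 lamp offset mm -3.9
  lamp ang 99.53 0.201 box ang 100.8 0.103 arm-mean ang 100.49
side lamp [0.5622 0.1872] cap [ 0.5917 -0.001 ] 38 armline 102.05 n 79 lamp offset mm -10.0
  lamp ang 98.91 0.19 box ang 100.75 0.096 arm-mean ang 100.49
```

The lamp is about 5 mm off the line of sight (estimates 4–10 mm, limit 16), so the aim is good and I'll leave it. Next, the button.

Request:
move_arm:
  series:
    - [[0,0.01,0,-3,-2.5,0,-1],[0,0,0,-3,-2.5,0,-1],[0,0,0,-3,-2.5,0,-1],[0,0,0,-3,-2.5,0,-1],[0,0,0,-3,-2.5,0,-1],[0,0,0,-2.6,-2.2,0,-1],[0,0,0,0,0,0,-1]]

```text
time: 9.12
position: [0.462, -0.3716, 0.1883]
tcp_rot: [-1.976, -2.434, -0.032]
force: [-1.6, 0.8, -0.1]
grip_width: 0.006
```

```bash
python3 -c "
from h import *
plan(.456,-.3885,.13,99)"
```

```text
t 9.1167 tcp [ 0.462  -0.3716  0.1883] yaw 101.87 zaxis [ 0.008  0.02  -1.   ] grip 0.00606553756237233 F [-1.56  0.78 -0.09]
 tool delta cm [-1.64 -1.    5.79] dist 0.061 az 0.05
```

Request:
move_arm:
  series:
    - [[0.012,-0.018,0,-1.6,-0.9,0,-1],[0,0,0,0,0,2.5,-1],[0,0,0,0,0,2.5,-1],[0,0,0,0,0,0,-1]]

```text
time: 9.45
position: [0.4589, -0.3877, 0.1386]
tcp_rot: [1.97, 2.441, -0.001]
force: [-1.6, 0.3, -1.0]
grip_width: 0.005
```

```bash
python3 -c "
from h import *
plan(.456,-.3885,.105,99)
p=vision.get_image('side'); save(p,'s6.png')
w=cloud(p);m=(w[...,2]>.08)&(w[...,2]<.14)&(np.hypot(w[...,0]-.456,w[...,1]+.388)<.06)
print(w[m].mean(0))
cv2.imwrite('pics/s6z.png',cv2.resize(p['pixels'][90:190,240:380,::-1],None,fx=4,fy=4,interpolation=2))"
```

```text
t 9.45 tcp [ 0.4589 -0.3877  0.1386] yaw 102.19 zaxis [ 0.003 -0.003 -1.   ] grip 0.005202241366057663 F [-1.64  0.28 -1.05]
 tool delta cm [-0.   -0.31  3.36] dist 0.034 az 0.056
[ 0.45545688 -0.38140008  0.11221095]
```

View pics/s6z.png

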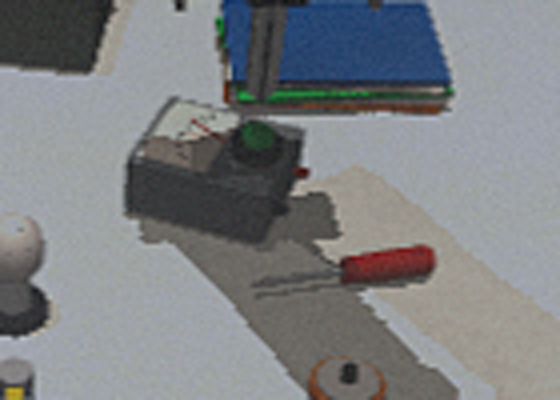

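The finger is straight above the green button at crop (257,137). I'll lower it in steps.

Request:
move_arm:
  series:
    - [[0,0,0,0,-0.3,1.2,-1],[0,0,0,0,0,1.2,-1],[0,0,0,0,0,0.6,-1],[0,0,0,0,0,0,-1]]

```text
time: 9.83
position: [0.4597, -0.3871, 0.1113]
tcp_rot: [1.961, 2.443, 0.001]
force: [0.3, -0.5, -0.5]
grip_width: 0.007
```

```bash
python3 -c "
from h import *
plan(.456,-.3885,.095,99)"
```

```text
t 9.8333 tcp [ 0.4597 -0.3871  0.1113] yaw 102.5 zaxis [ 0.007 -0.005 -1.   ] grip 0.006767295597343483 F [ 0.29 -0.52 -0.52]
 tool delta cm [-0.04 -0.4   1.63] dist 0.017 az 0.061
```

Request:
move_arm:
  series:
    - [[0,0,0,0,-0.5,0,-1],[0,0,0,0,0,0.5,-1],[0,0,0,0,0,0.4,-1],[0,0,0,0,0,0.4,-1],[0,0,0,0,0,0.3,-1],[0,0,0,0,0,0,-1]]

```text
time: 10.33
position: [0.4552, -0.3888, 0.0954]
tcp_rot: [1.96, 2.442, 0.002]
force: [-0.8, 2.6, 4.2]
grip_width: 0.005
```

```bash
python3 -c "
from h import *
plan(.456,-.3885,.095,99)"
```

```text
t 10.3333 tcp [ 0.4552 -0.3888  0.0954] yaw 102.51 zaxis [ 0.009 -0.005 -1.   ] grip 0.004730357039479334 F [-0.81  2.62  4.19]
 tool delta cm [0.02 0.08 0.04] dist 0.001 az 0.061
```

Contact at 4 N, close to fully pressed. I'll press on until the button bottoms out, so force climbs past the spring.

Request:
move_arm:
  series:
    - [[0,0,0,0,0,0.15,-1],[0,0,0,0,0,0.15,-1],[0,0,0,0,0,0.1,-1]]

```text
time: 10.58
position: [0.4554, -0.3891, 0.0947]
tcp_rot: [1.961, 2.441, 0.008]
force: [-9.0, 10.3, 28.9]
grip_width: 0.003
```

```bash
python3 -c "
from h import *
plan(.456,-.3885,.095,99)"
```

```text
t 10.5833 tcp [ 0.4554 -0.3891  0.0947] yaw 102.45 zaxis [ 0.011 -0.003 -1.   ] grip 0.002534472666091044 F [-8.95 10.31 28.94]
 tool delta cm [ 0.04  0.07 -0.03] dist 0.001 az 0.06
```

Bottomed out: force jumped to 29 N with almost no further travel. Releasing.

Request:
move_arm:
  series:
    - [[0,0,0,0,0,-0.5,-1],[0,0,0,0,0,-1.5,-1],[0,0,0,0,0,-3,-1],[0,0,0,0,0,-3,-1],[0,0,0,0,0,-3,-1],[0,0,0,-2.5,0,0,-1],[0,0,0,-2.5,0,0,-1],[0,0,0,-2.5,0,0,-1],[0,0,0,0,0,0,-1],[0,0,0,0,0,0,-1]]

```text
time: 11.42
position: [0.4721, -0.4642, 0.2115]
tcp_rot: [1.956, 2.442, 0.011]
force: [0.3, -0.0, -0.5]
grip_width: 0.006
```

```bash
python3 - <<'E'
from h import *
plan(.456,-.3885,.2,99)
for n in ['top','side']:
    p=vision.get_image(n); save(p,n+'7.png'); refine(n,p); measure(n,p)
a=cv2.imread('pics/top7.png');b=cv2.imread('pics/side7.png')
cv2.imwrite('pics/t7.png',np.hstack([cv2.resize(a[110:290,160:420],None,fx=1.5,fy=1.5,interpolation=2),cv2.resize(b[100:280,150:410],None,fx=1.5,fy=1.5,interpolation=2)]))
E
```

```text
t 11.4167 tcp [ 0.4721 -0.4642  0.2115] yaw 102.6 zaxis [ 0.014 -0.003 -1.   ] grip 0.005578185839357236 F [ 0.3  -0.04 -0.49]
 tool delta cm [7.74 0.06 1.11] dist 0.078 az 0.063
top lamp [0.5598 0.187 ] cap [ 0.5924 -0.0106] 20 armline 100.32 n 78 lamp offset mm -3.1
  lamp ang 99.37 0.2 box ang 100.39 0.103 arm-mean ang 100.1
top red 147 (array([0.56107475, 0.18869724, 0.07178601]), np.float64(0.001356451107561379)) [0.56056425 0.18808219 0.09476709]
 cap 72 [ 0.5924352  -0.01059748  0.0833031 ]
 yellow 155 [0.58847912 0.01052387 0.07514006] line [ 0.17723663 -0.9841683   0.5884791   0.01052387] ang -79.79115
 box 46 [0.57390723 0.08710054 0.08826942]
 btn 92 [ 0.45613152 -0.38978037  0.07879114] [ 0.43899117 -0.40909536  0.07008988] [ 0.4745744  -0.37426301  0.08541927]
side lamp [0.5625 0.1865] cap [ 5.902e-01 -5.000e-04] 38 armline 102.1 n 79 lamp offset mm -9.8
  lamp ang 98.43 0.189 box ang 99.88 0.096 arm-mean ang 98.75
side red 238 (array([0.55992298, 0.18974526, 0.07103477]), np.float64(0.0008948712419574136)) [0.55902782 0.19340295 0.09391847]
 cap 64 [ 0.59242061 -0.00577284  0.08343565]
 yellow 149 [0.58889642 0.01362657 0.07499149] line [ 0.2028575  -0.9792083   0.5888964   0.01362657] ang -78.29589
 box 63 [0.57419158 0.09083713 0.0870348 ]
 btn 28 [ 0.45767513 -0.39213472  0.11549783] [ 0.44350652 -0.42370471  0.07793475] [ 0.47644007 -0.37345021  0.41597118]
```

View pics/t7.png

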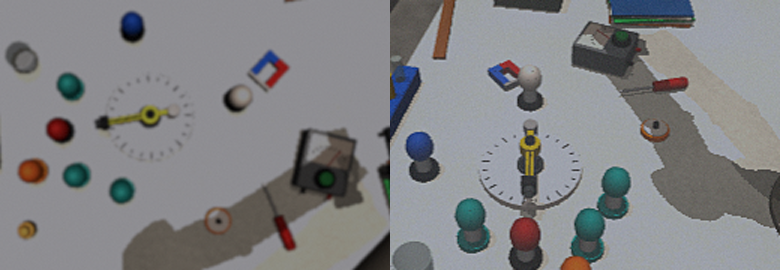

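The pictures show the arm still aimed at the red lamp (offset about 3–10 mm), the button raised, and nothing displaced. Handing in.

```bash
python3 -c "
from h import *
print(bot.close_job())"
```

```text
the job is handed in; nothing more can be done
None
```

I pushed the yellow arm about 50° clockwise with the closed fingertip, until the sensor pointed at the red lamp, and took the finger away. Then I pressed the green button and let it go, and handed the job in at about 11.5 s of the 54 s allowed. The hand-in gives no verdict.

- **Aim:** the sensor's line of sight passes 3–4 mm from the lamp's axis by the top camera. The side camera's line fit disagrees, at about 10 mm, but it is probably pulled off by the visible side of the bar. Both are within the 16 mm limit. I did not nudge the arm further.
- **Button:** it was fully down, because the force rose from about 4 N to 29 N with under 1 mm more travel. That was more force than pressing it needed. After I let go, the force on the tool returned to about zero and the top view showed the button raised.
- **Other objects:** the red lamp measured within about 1 mm of its starting place. The stand's axle showed no clear shift; its measurements scatter by 1–2 mm. The final pictures show the other lamps and loose things undisturbed, but I did not measure them again.

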